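Find the stamped parts crate and push it to the dispatch line

ROBOT

A 6-joint arm with a two-finger parallel gripper is mounted at the origin on the work surface. World frame = base frame: x ahead of the robot, y to its left, z up, the work surface at z = 0. Lengths are in m, angles in degrees, forces in N, time in s.
With the tool pointing down it reaches from about 0.3 to 0.95 m from the base axis. Payload 3.1 kg.
Tool frame: the origin (TCP) lies at the very end of the fingers, on their centre line; the grasp point (between the pads) lies 19 mm behind it; z points along the fingers, y is the line along which they close (so a half turn about z gives the same grasp; the last joint's range is limited). The gripper opens to 85 mm and grips with 20 to 120 N. Pads are 22 mm wide; open, the fingers measure 114 mm over their backs; the gripper's body (76 mm by 85 mm) begins 54 mm behind the grasp point. The pads swing forward as they close: fully open they stand 13 mm farther back than shut.
Start: joints at [70.606, 17.653, 93.61, -0, 68.738, -3.994], TCP at [0.166, 0.603, 0.231] pointing down, gripper open.
Joint ranges: [-175.34, 175.34], [-45.06, 112.39], [2.9, 150.54], [-68.45, 248.45], [3.09, 151.38], [-168.51, 168.51]. Speed limits (degrees/s): [159.86, 159.86, 180, 180, 180, 180].

INTERFACE

Orientations are given as [roll, pitch, yaw] about the fixed x, y, z axes, in that order (R = Rz(yaw) Ry(pitch) Rx(roll)).
In Python, from station import robot, get_image, camera_info, order gives the robot as it stands.
- The arm moves only by the tool servo_tool, never from a script. Its argument "plan" is a list of rows, each an object with "jaw": the opening, from 0 (shut) to 1 (fully open); "slide": the shift along the tool's x, y, z in mm, a list of three; "twist": the turn about the tool's z in degrees. In form: [{"jaw": jaw, "slide": [x, y, z], "twist": twist}, ...]. A call has 1 to 5 rows; each row shifts and turns the commanded pose from where the row before left it, along the tool's axes as they then stand; what a row does not reach is not made up. A row lasts 1/8 s, in which the tool goes at most 62.5 mm and 10.7 degrees, less where a joint would pass 70% of its speed; a pose out of reach is approached as far as the arm can. A call is refused whole if a number of a shift passes 62.5 or a number of a turn 10.7, either way. A call with a gripper value outside its range is refused whole. The fingers move at their own pace and stop on an object; "grip_force" is the grip in N (left out, the last holds). Time passes only in rows, so rows that do not move let the fingers close. It gives the time, the measured TCP pose, the force, the opening and the grip force at its end, in the units of the state.
- robot.get_state(): the state, without advancing time (a new reading comes with each control period).
- get_image(name): name is "scene" or "top" or "wrist"; returns (picture, depth): 480x640x3 uint8, red, green, blue; 480x640 float32, m along the optical axis (not along the pixel's ray), 0 where there is no reading.
- camera_info(name): a dict with "K" (3x3 intrinsics, pixels), "R" (3x3) and "t" (3): a world point X has camera coordinates R X + t. Camera axes: x right, y down, z forward; pixel columns grow to the right and rows downward; lengths in m; the calibration is good to about 2 mm. A picture is of the moment at which its call begins: read the wrist's pose just before it. camera_info takes no time and is no camera call; for the wrist camera it gives the pose at the moment of the call.
- order.hand_in(): hands the job in; it is judged then, once.
The state is a dict: "time": time; "joints": joint angles; "qvel": joint speeds; "joint_efforts": joint torques, N m; "tcp_pos": TCP position; "tcp_rot": TCP orientation; "ft_force": force on the tool from outside, world axes, zero at the start; "torque": the same for the moment, N m; "finger_gap": opening from 0.0 (shut) to 1.0 (fully open); "finger_force": force on a finger pad.
Only numpy, scipy, OpenCV 4.12 (cv2) and the standard library are available. Lean on these libraries where they do the work, as an engineer would, in place of code of your own. Each camera call takes 0.05 s, during which the arm holds its last target. There are 200 camera calls.

TASK

Two closed parts crates stand on the bench, and one has a ring-shaped stamp underneath. With the fingertips only, tip first the crate on the robot's left and then the one on its right over towards the robot, so that each lies on its near side with its underside showing; then push the stamped one, still lying so, sideways until it sits centred on the white tape of the dispatch line. Lift neither crate off the bench, leave the unstamped one where it fell, and do not disturb the oil can, the grease jar or the wrench.

Things in the scene. Friction and masses are not known exactly. Their poses are not given: they have to be found in the camera images.
- crate_a: One of two outwardly identical closed parts crates (grey plastic, black lid), one left and one right of the tape, which varies; one is stamped underneath. 100 mm deep (x), 110 wide (y), 110 high, upright at the start. Origin: centre of its underside; x points away from the robot, y to its left (yaw up to 0.25 rad), z up through the lid. Once tipped it is 100 mm high, underside facing away from the robot.
- crate_b: One of two outwardly identical closed parts crates (grey plastic, black lid), one left and one right of the tape, which varies; one is stamped underneath. 100 mm deep (x), 110 wide (y), 110 high, upright at the start. Origin: centre of its underside; x points away from the robot, y to its left (yaw up to 0.25 rad), z up through the lid. Once tipped it is 100 mm high, underside facing away from the robot.
- stamp (a point): Centre of the stamp, which lies in the middle of the underside of one of the two crates: a white ink ring 67 mm across with a bar across it along the crate's y, on the grey plastic. The other crate's underside is plain. Hidden from the cameras until its crate is tipped.
- mid_a (a point): The middle of crate_a, 55 mm above its underside. 0.35 to 0.7 kg, packed low: centre of mass about 42 mm above the underside, 44 mm from the near wall. Pulled at the lip towards the robot with 1.5 to 3 N it tips about its near lower edge without sliding, overbalances at roughly 45 degrees and drops onto its near wall, where it lies stably.
- mid_b (a point): The middle of crate_b, 55 mm above its underside. 0.35 to 0.7 kg, packed low: centre of mass about 42 mm above the underside, 44 mm from the near wall. Pulled at the lip towards the robot with 1.5 to 3 N it tips about its near lower edge without sliding, overbalances at roughly 45 degrees and drops onto its near wall, where it lies stably.
- lip_a (a point): Middle of the lower outer edge of crate_a's pull lip (x +62, y 0, z 104 mm in the crate's frame): the 6 mm lid sticks out 12 mm past the wall along the whole far side, and only there. With the crate tipped, the lip stands up 12 mm above its top at the robot's end.
- lip_b (a point): Middle of the lower outer edge of crate_b's pull lip (x +62, y 0, z 104 mm in the crate's frame): the 6 mm lid sticks out 12 mm past the wall along the whole far side, and only there. With the crate tipped, the lip stands up 12 mm above its top at the robot's end.
- edge_l_a (a point): The left end of the near lower edge of crate_a (the edge nearest the robot on its underside, x -50, y +55, z 0 mm in the crate's frame): the edge it turns about when tipped towards the robot; it stays on the bench.
- edge_r_a (a point): The right end of the near lower edge of crate_a (the edge nearest the robot on its underside, x -50, y -55, z 0 mm in the crate's frame): the edge it turns about when tipped towards the robot; it stays on the bench.
- edge_l_b (a point): The left end of the near lower edge of crate_b (the edge nearest the robot on its underside, x -50, y +55, z 0 mm in the crate's frame): the edge it turns about when tipped towards the robot; it stays on the bench.
- edge_r_b (a point): The right end of the near lower edge of crate_b (the edge nearest the robot on its underside, x -50, y -55, z 0 mm in the crate's frame): the edge it turns about when tipped towards the robot; it stays on the bench.
- dispatch_line: The dispatch line: a strip of white tape stuck flat on the bench between the crates, 420 mm long (its x, leading away from the robot), 50 mm wide (its y), 1 mm thick and no obstacle. Origin: the strip's centre, on the bench.
- oil_can: Bystander: a plain steel can, 56 mm across, 120 mm high, standing far to the left. Origin: centre of its underside.
- grease_jar: Bystander: a squat dark jar, 64 mm across, 75 mm high, standing far to the right. Origin: centre of its underside.
- wrench: Bystander: a steel wrench 160 mm long (its x), lying across the far end of the tape. Origin: centre of its underside.
Not all that is in view belongs to the job. What is shaped like the crate_a but orange is not meant. Leave any orange look-alike of the crate_b alone.

How it is judged (in metres and radians):
On the way, in this order (a step that is already met when the one before it is completed fails the run):
1. the left crate lies on its near side, left of the tape ((((angle between crate_a's own z axis and vertical between 1.4 and 1.75 rad and height (world z) of lip_a above 0.095 m) and world y of crate_a above 0.06 m) or ((angle between crate_b's own z axis and vertical between 1.4 and 1.75 rad and height (world z) of lip_b above 0.095 m) and world y of crate_b above 0.06 m))), for 0.2 s.
2. the right crate lies on its near side too, and neither has been pushed to the tape yet (angle between crate_a's own z axis and vertical between 1.4 and 1.75 rad and height (world z) of each of lip_a, lip_b above 0.095 m and angle between crate_b's own z axis and vertical between 1.4 and 1.75 rad and ((world y of crate_a above 0.06 m and world y of crate_b below -0.06 m) or (world y of crate_b above 0.06 m and world y of crate_a below -0.06 m))), for 0.2 s.
At the end, for the whole second after the job is handed in: The stamped crate lies at rest on its near side with its middle within 25 mm of the tape's centre line and between the tape's ends; the unstamped crate lies at rest on its near side, clear of the tape, its near lower edge within 60 mm of where it was at the start (angle between crate_a's own z axis and vertical between 1.4 and 1.75 rad and height (world z) of each of lip_a, lip_b above 0.095 m and linear speed of each of crate_a, crate_b below 0.02 m/s and angular speed of each of crate_a, crate_b below 0.15 rad/s and y of mid_a in the frame of dispatch_line between -0.025 and 0.025 m and x of mid_a in the frame of dispatch_line between -0.2 and 0.2 m and angle between crate_b's own z axis and vertical between 1.4 and 1.75 rad and distance of each of edge_l_b, edge_r_b from where it was at the start of the episode below 0.06 m and not (y of mid_b in the frame of dispatch_line between -0.075 and 0.075 m)); the robot touches nothing.
It fails at once if the stamped crate is lifted off the bench (both ends of its near lower edge more than 20 mm up) or tipped away from the robot (height (world z) of each of edge_l_a, edge_r_a above 0.02 m).
It fails at once if the unstamped crate is lifted off the bench (both ends of its near lower edge more than 20 mm up) or tipped away from the robot (height (world z) of each of edge_l_b, edge_r_b above 0.02 m).
It fails at once if the oil can is disturbed (moved more than 20 mm) (distance of oil_can from where it was at the start of the episode above 0.02 m).
It fails at once if the grease jar is disturbed (moved more than 20 mm) (distance of grease_jar from where it was at the start of the episode above 0.02 m).
It fails at once if the wrench is disturbed (moved more than 20 mm) (distance of wrench from where it was at the start of the episode above 0.02 m).
It also fails if it takes over 72 s, if anything falls off the work surface, if the arm or the gripper's body presses on something with over 40 N, if the wrist force passes 120 N, or if a joint passes its speed limit or range.

## Working session

There is one attempt and no reset: what is moved stays moved. The work goes in short steps, Python scripts to look and compute and a tool call to move; the robot and the scene stay as the last step left them, time stands still between calls to the robot, and variables do not carry over. Pictures are saved under pics/ and viewed, at most 10 in all, crops included, and the job is handed in when it is done.

Besides the shell and the picture viewer there is one more tool, called after "Emit:" in YAML: its name, and indented under it one key for each argument. servo_tool: Moves the arm, as the interface text tells. Its arguments: {"type":"object","properties":{"plan":{"type":"array"},"grip_force":{"type":"number"}},"required":["plan"]}

```bash
ls; mkdir -p pics
python3 - <<'E'
from station import robot,get_image,camera_info
import cv2,numpy as np
s=robot.get_state();print(s['time'],s['tcp_pos'],s['tcp_rot'],s['ft_force'],s['finger_gap'])
a=[]
for n in("scene","top"):
    p,d=get_image(n);np.savez(f'{n}.npz',p=p,d=d);c=camera_info(n);np.savez(f'{n}_c.npz',**{k:np.array(c[k]) for k in 'KRt'})
    cv2.imwrite(f'pics/{n}0.png',p[:,:,::-1]); print(n,(-np.array(c['R']).T@c['t']).round(3))
E
```

```text
pics
0.0 [0.16573914 0.60177736 0.23004115] [-1.79868525e+02 -1.00142877e-02  1.64597761e+02] [ 0.4464947  -0.62884418  0.44514019] 0.9973817965774867
scene [ 1.296 -0.242  0.81 ]
top [0.459 0.008 1.1  ]
```

View pics/scene0.png

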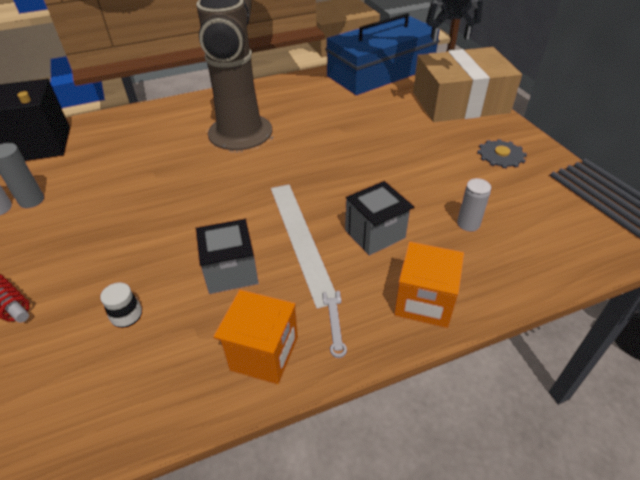

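View pics/top0.png

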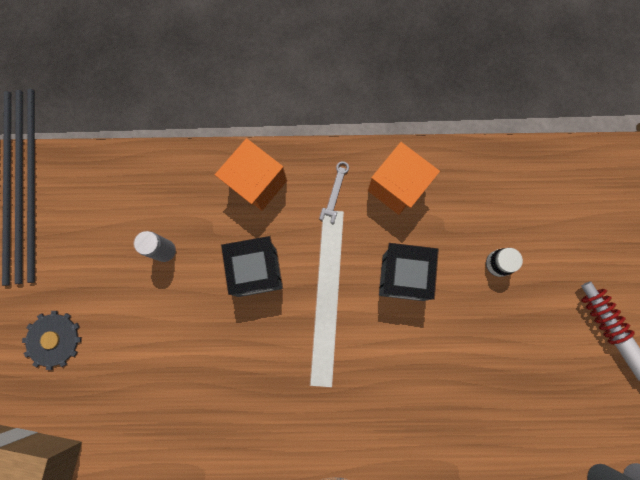

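The top view shows the left crate at about (252,266), the right crate at (410,272), the tape from (332,212) to (321,386), orange look-alikes behind at (250,172) and (405,175), the can at (150,245) and the jar at (505,262). I'll measure them next.

```bash
cat > h.py <<'E'
import numpy as np,cv2
def ray(c,uv,z):
    uv=np.atleast_2d(np.asarray(uv,float));K,R,t=[np.array(c[k]) for k in 'KRt']
    o=-R.T@t; d=np.c_[uv,np.ones(len(uv))]@np.linalg.inv(K).T@R
    return o+d*((z-o[2])/d[:,2])[:,None]
def world(c,d):
    K,R,t=[np.array(c[k]) for k in 'KRt'];v,u=np.mgrid[:480,:640]
    p=np.stack([u,v,np.ones_like(u)],-1)@np.linalg.inv(K).T*d[...,None]
    return (p-t)@R
def rect(P):
    r=cv2.minAreaRect((P[:,:2]*1000).astype(np.float32));return np.round(r[0],1),np.round(r[1],1),round(r[2],1),np.round(cv2.boxPoints(r)).tolist()
E
python3 - <<'E'
from h import *
f=np.load('top.npz');c=np.load('top_c.npz');p=f['p'];d=f['d'];W=world(c,d);W[d==0]=-9
def blobs(m,z,name):
    n,l,s,ce=cv2.connectedComponentsWithStats(m.astype(np.uint8))
    for i in range(1,n):
        if s[i,4]<150: continue
        v,u=np.where(l==i); h=np.median(W[v,u,2]); print(name,s[i,:5],'h',h.round(3),rect(ray(c,np.c_[u,v],z)))
x,y,z=W[...,0],W[...,1],W[...,2]
b=(x>.2)&(x<1.1)&(abs(y)<.5)
hsv=cv2.cvtColor(p,cv2.COLOR_RGB2HSV)
org=(hsv[...,1]>190)&(hsv[...,2]>170)&(hsv[...,0]<14)
blobs(b&(z>.1)&(z<.117)&~org,.11,'crate')
blobs(b&(z>.09)&org,.11,'orange')
blobs(b&(z>.117)&~org,.12,'can')
blobs(b&(z>.06)&(z<.085)&~org&(y<-.2),.075,'jar')
blobs(b&(z<.02)&(hsv[...,1]<50)&(hsv[...,2]>120),.0,'tape')
E
```

```text
crate [ 215  138   69   66 2316] h 0.11 (array([793.1, 182.5]), array([113.3, 112.5]), 50.8, [[714.0, 174.0], [801.0, 103.0], [872.0, 191.0], [785.0, 262.0]])
crate [ 372  142   68   66 2343] h 0.11 (array([ 780.1, -170.7]), array([111.7, 113.2]), 50.3, [[701.0, -178.0], [788.0, -250.0], [859.0, -164.0], [772.0, -92.0]])
crate [ 221  236   58   59 2587] h 0.11 (array([578.2, 178.3]), array([113.4, 110.8]), 9.6, [[513.0, 223.0], [531.0, 114.0], [643.0, 133.0], [625.0, 242.0]])
crate [ 384  243   55   56 2609] h 0.11 (array([ 561.6, -174.6]), array([111. , 113.2]), 82.4, [[498.0, -222.0], [610.0, -237.0], [625.0, -127.0], [513.0, -112.0]])
can [134 231  24  24 404] h 0.12 (array([628.6, 403.9]), array([50.9, 49.6]), 28.5, [[594.0, 414.0], [618.0, 370.0], [663.0, 394.0], [639.0, 438.0]])
jar [496 248  27  25 526] h 0.074 (array([ 586.4, -404.5]), array([59.6, 54.8]), 89.3, [[559.0, -434.0], [614.0, -435.0], [614.0, -375.0], [559.0, -374.0]])
tape [ 311  162   38  225 3971] h 0.001 (array([579.6,   6.6]), array([ 60.3, 547.3]), 84.7, [[304.0, 2.0], [849.0, -49.0], [855.0, 11.0], [310.0, 62.0]])
```

Emit:
servo_tool:
  plan:
    - {"jaw": 0,"slide": [0,0,0],"twist": -10}
    - {"jaw": 0,"slide": [0,0,0],"twist": -10}
    - {"jaw": 0,"slide": [0,0,0],"twist": -5}
    - {"jaw": 0,"slide": [-35,-40,0],"twist": 0}
    - {"jaw": 0,"slide": [-35,-40,0],"twist": 0}

```text
time: 0.72
tcp_pos: [0.2486, 0.5345, 0.2306]
tcp_rot: [-179.9, -0.0, -170.3]
ft_force: [0.3, -0.5, 0.9]
finger_gap: -0.003
finger_force: 0.0
```

Emit:
servo_tool:
  plan:
    - {"jaw": 0,"slide": [-35,-40,0],"twist": 0}
    - {"jaw": 0,"slide": [-35,-40,0],"twist": 0}
    - {"jaw": 0,"slide": [-35,-40,0],"twist": 0}
    - {"jaw": 0,"slide": [-35,-40,0],"twist": 0}
    - {"jaw": 0,"slide": [-35,-40,0],"twist": 0}

```text
time: 1.35
tcp_pos: [0.4551, 0.3659, 0.2308]
tcp_rot: [-180.0, -0.0, -170.4]
ft_force: [0.5, 1.1, -1.1]
finger_gap: -0.001
finger_force: 0.0
```

Emit:
servo_tool:
  plan:
    - {"jaw": 0,"slide": [-35,-40,0],"twist": 0}
    - {"jaw": 0,"slide": [-35,-40,0],"twist": 0}
    - {"jaw": 0,"slide": [-35,-40,0],"twist": 0}
    - {"jaw": 0,"slide": [-35,-40,0],"twist": 0}
    - {"jaw": 0,"slide": [0,0,0],"twist": 0}

```text
time: 1.98
tcp_pos: [0.6214, 0.2297, 0.2305]
tcp_rot: [-179.9, 0.0, -170.7]
ft_force: [-0.8, 0.4, -0.6]
finger_gap: -0.003
finger_force: 0.0
```

Emit:
servo_tool:
  plan:
    - {"jaw": 0,"slide": [-31,-44,0],"twist": 0}
    - {"jaw": 0,"slide": [0,0,45],"twist": 0}
    - {"jaw": 0,"slide": [0,0,45],"twist": 0}
    - {"jaw": 0,"slide": [0,0,0],"twist": 0}

```text
time: 2.48
tcp_pos: [0.6517, 0.1944, 0.1355]
tcp_rot: [-180.0, -0.7, -170.4]
ft_force: [0.3, 0.3, 0.2]
finger_gap: -0.003
finger_force: 0.0
```

Run:
```python
from station import robot,get_image,camera_info
import cv2,numpy as np
s=robot.get_state();print(s['time'],s['tcp_pos'],s['tcp_rot'])
a,_=get_image("wrist");b,_=get_image("top")
v=np.hstack([cv2.resize(a,(400,300)),cv2.resize(b[120:360,160:480],(400,300))])
cv2.imwrite('pics/w1.png',v[:,:,::-1])
```

```text
2.475 [0.65168419 0.19436366 0.13554487] [-179.98077354   -0.70710921 -170.36929776]
```

View pics/w1.png

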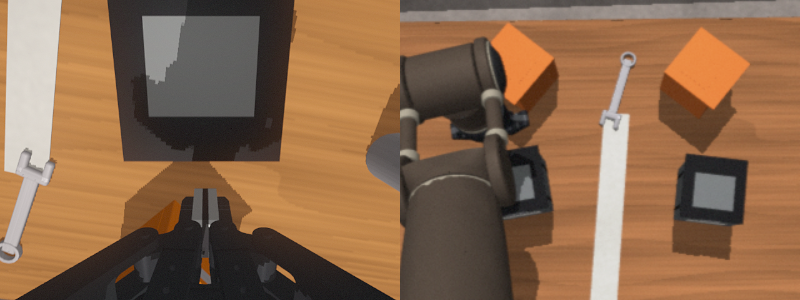

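The wrist view shows the shut fingers at about (205,205), centred behind the lip's edge at row 160 and clear of the orange box.

Emit:
servo_tool:
  plan:
    - {"jaw": 0,"slide": [-4,0,20],"twist": 0}
    - {"jaw": 0,"slide": [0,0,22],"twist": 0}
    - {"jaw": 0,"slide": [5,0,0],"twist": 0}
    - {"jaw": 0,"slide": [4,0,0],"twist": 0}
    - {"jaw": 0,"slide": [0,0,0],"twist": 0}

```text
time: 3.2
tcp_pos: [0.6521, 0.1939, 0.1]
tcp_rot: [180.0, 0.1, -170.4]
ft_force: [-0.5, -0.1, 0.2]
finger_gap: 0.006
finger_force: 0.0
```

Emit:
servo_tool:
  plan:
    - {"jaw": 0,"slide": [3,0,0],"twist": 0}
    - {"jaw": 0,"slide": [3,0,0],"twist": 0}
    - {"jaw": 0,"slide": [0,0,0],"twist": 0}

```text
time: 3.58
tcp_pos: [0.6458, 0.1928, 0.0995]
tcp_rot: [-180.0, 0.0, -170.4]
ft_force: [0.2, -0.8, -1.1]
finger_gap: -0.003
finger_force: 0.0
```

Emit:
servo_tool:
  plan:
    - {"jaw": 0,"slide": [2,0,4],"twist": 0}
    - {"jaw": 0,"slide": [3,0,0],"twist": 0}
    - {"jaw": 0,"slide": [3,0,0],"twist": 0}
    - {"jaw": 0,"slide": [0,0,0],"twist": 0}

```text
time: 4.08
tcp_pos: [0.6422, 0.1923, 0.0981]
tcp_rot: [180.0, 0.6, -170.4]
ft_force: [6.4, 1.0, 4.3]
finger_gap: 0.002
finger_force: 2.8
```

Emit:
servo_tool:
  plan:
    - {"jaw": 0,"slide": [9.5,0,-8],"twist": 0}
    - {"jaw": 0,"slide": [10,0,-8.5],"twist": 0}
    - {"jaw": 0,"slide": [11,0,-7.5],"twist": 0}
    - {"jaw": 0,"slide": [0,0,0],"twist": 0}

```text
time: 4.58
tcp_pos: [0.6066, 0.1863, 0.1193]
tcp_rot: [-180.0, -0.1, -170.4]
ft_force: [0.9, -0.2, 1.4]
finger_gap: -0.002
finger_force: 0.8
```

Run:
```python
from station import robot,get_image,camera_info
import cv2,numpy as np
s=robot.get_state();print(s['time'],s['tcp_pos'],s['ft_force'])
a,_=get_image("wrist");b,_=get_image("scene")
v=np.hstack([cv2.resize(a,(400,300)),cv2.resize(b[100:340,180:500],(400,300))])
cv2.imwrite('pics/w2.png',v[:,:,::-1])
```

```text
4.575 [0.60658935 0.18626735 0.11925692] [ 0.92876973 -0.20069956  1.35161245]
```

View pics/w2.png

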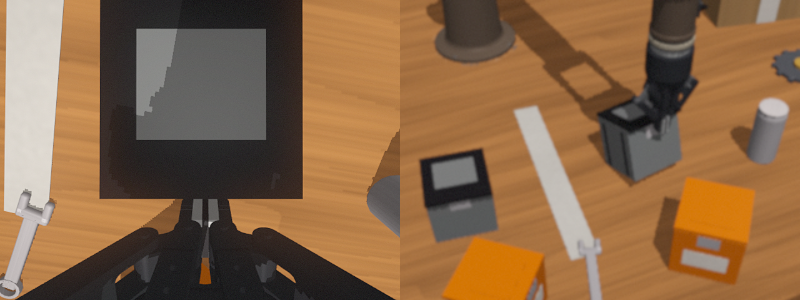

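The crate is tilting cleanly, about 17°, with the fingertips hooked behind the lip. I'll keep going.

Emit:
servo_tool:
  plan:
    - {"jaw": 0,"slide": [11,0,-8],"twist": 0}
    - {"jaw": 0,"slide": [12,0,-8],"twist": 0}
    - {"jaw": 0,"slide": [12.5,0,-7],"twist": 0}
    - {"jaw": 0,"slide": [13,0,-5],"twist": 0}
    - {"jaw": 0,"slide": [13,0,-3],"twist": 0}

```text
time: 5.3
tcp_pos: [0.5465, 0.176, 0.1508]
tcp_rot: [180.0, 0.0, -170.4]
ft_force: [0.3, -0.7, -0.8]
finger_gap: -0.002
finger_force: 0.0
```

Emit:
servo_tool:
  plan:
    - {"jaw": 0,"slide": [13,0,-2],"twist": 0}
    - {"jaw": 0,"slide": [13,0,-2],"twist": 0}
    - {"jaw": 0,"slide": [0,0,0],"twist": 0}

```text
time: 5.68
tcp_pos: [0.5206, 0.1717, 0.1542]
tcp_rot: [-180.0, -0.0, -170.4]
ft_force: [0.5, -0.0, -0.4]
finger_gap: -0.004
finger_force: 0.0
```

Emit:
servo_tool:
  plan:
    - {"jaw": 0,"slide": [0,0,-40],"twist": 0}
    - {"jaw": 0,"slide": [0,-30,-40],"twist": 0}
    - {"jaw": 0,"slide": [-20,-58,0],"twist": 0}
    - {"jaw": 0,"slide": [-20,-58,0],"twist": 0}
    - {"jaw": 0,"slide": [-20,-58,0],"twist": 5}

```text
time: 6.3
tcp_pos: [0.6163, -0.0209, 0.2346]
tcp_rot: [-180.0, 0.1, -175.5]
ft_force: [0.6, 0.4, 0.1]
finger_gap: -0.003
finger_force: 0.0
```

Run:
```python
from station import robot,get_image,camera_info
import cv2,numpy as np
s=robot.get_state();print(s['time'],s['tcp_pos'],s['tcp_rot'])
a,_=get_image("top");b,_=get_image("scene")
v=np.hstack([cv2.resize(a[120:360,160:480],(400,300)),cv2.resize(b[100:340,180:500],(400,300))])
cv2.imwrite('pics/w3.png',v[:,:,::-1])
```

```text
6.3 [ 0.6163037  -0.02091433  0.23462919] [-1.79997816e+02  8.50173179e-02 -1.75521558e+02]
```

View pics/w3.png

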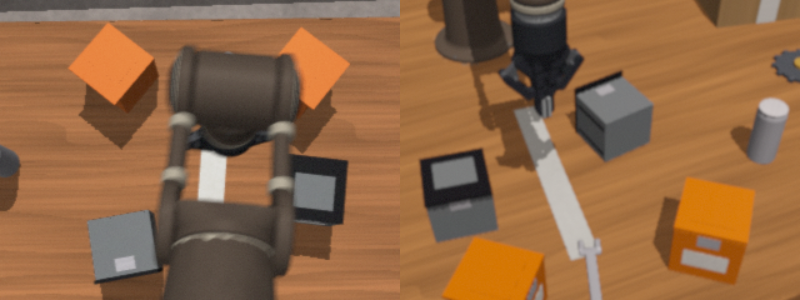

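The left crate lies on its near side, and its underside shows plain in the scene view. So the right crate should be the stamped one.

Emit:
servo_tool:
  plan:
    - {"jaw": 0,"slide": [0,0,0],"twist": 6}
    - {"jaw": 0,"slide": [0,0,0],"twist": 6}
    - {"jaw": 0,"slide": [-10,-40,0],"twist": 0}
    - {"jaw": 0,"slide": [-10,-40,0],"twist": 0}
    - {"jaw": 0,"slide": [-10,-40,0],"twist": 0}

```text
time: 7.02
tcp_pos: [0.6295, -0.1426, 0.2341]
tcp_rot: [180.0, 0.0, 172.7]
ft_force: [-0.3, 0.1, 0.2]
finger_gap: -0.001
finger_force: 0.0
```

Emit:
servo_tool:
  plan:
    - {"jaw": 0,"slide": [0,0,0],"twist": 0}
    - {"jaw": 0,"slide": [0,0,0],"twist": 0}

```text
time: 7.28
tcp_pos: [0.6291, -0.1415, 0.2339]
tcp_rot: [179.9, -0.0, 172.6]
ft_force: [-0.4, 0.5, 1.0]
finger_gap: -0.003
finger_force: 0.0
```

Emit:
servo_tool:
  plan:
    - {"jaw": 0,"slide": [-17,-42,0],"twist": 0}
    - {"jaw": 0,"slide": [0,0,46],"twist": 0}
    - {"jaw": 0,"slide": [0,0,46],"twist": 0}
    - {"jaw": 0,"slide": [0,0,45],"twist": 0}
    - {"jaw": 0,"slide": [0,0,0],"twist": 0}

```text
time: 7.9
tcp_pos: [0.6367, -0.1829, 0.0923]
tcp_rot: [179.8, -0.6, 172.7]
ft_force: [0.6, 0.2, 0.9]
finger_gap: 0.005
finger_force: 0.0
```

Emit:
servo_tool:
  plan:
    - {"jaw": 0,"slide": [4,0,0],"twist": 0}
    - {"jaw": 0,"slide": [3,0,0],"twist": 0}
    - {"jaw": 0,"slide": [3,0,0],"twist": 0}
    - {"jaw": 0,"slide": [0,0,0],"twist": 0}

```text
time: 8.4
tcp_pos: [0.6311, -0.1849, 0.0985]
tcp_rot: [-180.0, 0.1, 172.6]
ft_force: [-1.0, -0.1, 0.2]
finger_gap: -0.003
finger_force: 0.0
```

Emit:
servo_tool:
  plan:
    - {"jaw": 0,"slide": [3,0,2],"twist": 0}
    - {"jaw": 0,"slide": [3,0,0],"twist": 0}
    - {"jaw": 0,"slide": [2,0,0],"twist": 0}
    - {"jaw": 0,"slide": [0,0,0],"twist": 0}

```text
time: 8.9
tcp_pos: [0.6267, -0.1845, 0.0977]
tcp_rot: [-180.0, 0.5, 172.6]
ft_force: [5.6, 0.4, 2.8]
finger_gap: -0.001
finger_force: 2.8
```

Emit:
servo_tool:
  plan:
    - {"jaw": 0,"slide": [9.5,0,-8],"twist": 0}
    - {"jaw": 0,"slide": [10,0,-8.5],"twist": 0}
    - {"jaw": 0,"slide": [11,0,-7.5],"twist": 0}
    - {"jaw": 0,"slide": [0,0,0],"twist": 0}

```text
time: 9.4
tcp_pos: [0.5923, -0.1799, 0.12]
tcp_rot: [-180.0, 0.0, 172.6]
ft_force: [2.5, -0.4, 1.1]
finger_gap: 0.002
finger_force: 1.3
```

Emit:
servo_tool:
  plan:
    - {"jaw": 0,"slide": [11,0,-8],"twist": 0}
    - {"jaw": 0,"slide": [12,0,-8],"twist": 0}
    - {"jaw": 0,"slide": [12.5,0,-7],"twist": 0}
    - {"jaw": 0,"slide": [13,0,-5],"twist": 0}
    - {"jaw": 0,"slide": [13,0,-3],"twist": 0}

```text
time: 10.02
tcp_pos: [0.5305, -0.1717, 0.1506]
tcp_rot: [-180.0, -0.0, 172.6]
ft_force: [-0.2, -0.2, 1.1]
finger_gap: -0.002
finger_force: 0.1
```

Emit:
servo_tool:
  plan:
    - {"jaw": 0,"slide": [13,0,-2],"twist": 0}
    - {"jaw": 0,"slide": [13,0,-2],"twist": 0}
    - {"jaw": 0,"slide": [0,0,0],"twist": 0}

```text
time: 10.4
tcp_pos: [0.5047, -0.1682, 0.1542]
tcp_rot: [180.0, -0.0, 172.6]
ft_force: [0.4, 0.6, -0.6]
finger_gap: -0.0
finger_force: 0.0
```

Emit:
servo_tool:
  plan:
    - {"jaw": 0,"slide": [0,0,-40],"twist": 0}
    - {"jaw": 0,"slide": [0,-30,-40],"twist": 0}
    - {"jaw": 0,"slide": [0,-58,0],"twist": 0}
    - {"jaw": 0,"slide": [0,-58,0],"twist": 0}
    - {"jaw": 0,"slide": [0,0,0],"twist": 0}

```text
time: 11.02
tcp_pos: [0.4868, -0.3173, 0.2345]
tcp_rot: [-179.9, 0.1, 172.3]
ft_force: [-1.2, 1.0, 0.7]
finger_gap: 0.002
finger_force: 0.0
```

Run:
```python
from station import robot,get_image,camera_info
from h import *
s=robot.get_state();print(s['time'],s['tcp_pos'],s['tcp_rot'])
a,d=get_image("top");b,_=get_image("scene");c=camera_info('top')
v=np.hstack([cv2.resize(a[120:360,160:480],(400,300)),cv2.resize(b[100:340,180:500],(400,300))])
cv2.imwrite('pics/w4.png',v[:,:,::-1])
W=world(c,d);x,y,z=W[...,0],W[...,1],W[...,2]
m=((d>0)&(z>.088)&(z<.107)&(x>.35)&(x<.65)&(abs(y)<.3)).astype(np.uint8)
n,l,st,_=cv2.connectedComponentsWithStats(m)
for i in range(1,n):
    if st[i,4]>300:
        vv,u=np.where(l==i);print(st[i],rect(ray(c,np.c_[u,vv],.1)))
f=np.load('top.npz')  # tape fit from initial picture
hsv=cv2.cvtColor(f['p'],cv2.COLOR_RGB2HSV);W0=world(c,f['d'])
m=(hsv[...,1]<60)&(hsv[...,2]>120)&(W0[...,2]<.01)&(abs(W0[...,1])<.06)&(W0[...,0]>.38)&(W0[...,0]<.68)
vv,u=np.where(m);P=ray(c,np.c_[u,vv],0.001);k=np.polyfit(P[:,0],P[:,1],1);print('tape y=',k, P[:,0].min(),P[:,0].max())
m=(hsv[...,1]<60)&(hsv[...,2]>120)&(W0[...,2]<.01)&(abs(W0[...,1])<.08)
vv,u=np.where(m);P=ray(c,np.c_[u,vv],0.001);print('near end',P[:,0].min())
```

```text
11.025 [ 0.4867939  -0.31728345  0.23452609] [-1.79893719e+02  7.26737167e-02  1.72324251e+02]
[ 230  288   58   56 2477] (array([466.7, 159.1]), array([108.7, 110.6]), 9.6, [[404.0, 205.0], [422.0, 96.0], [530.0, 114.0], [511.0, 223.0]])
[ 378  295   55   55 2501] (array([ 449.9, -159.4]), array([111. , 108.2]), 82.6, [[389.0, -208.0], [496.0, -221.0], [511.0, -111.0], [403.0, -97.0]])
tape y= [-0.0830835   0.05192144] 0.380488407147317 0.6801456593798263
near end 0.10717708044677521
```

View pics/w4.png

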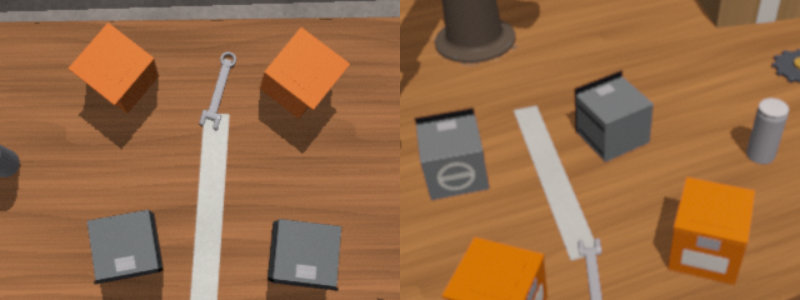

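The right crate lies on its near side with the ring stamp showing at (456,177) in the view, and the left crate's underside is plain. Next I'll turn the tool by 90° and push the right crate along its own +y by about 174 mm.

Emit:
servo_tool:
  plan:
    - {"jaw": 0.6,"slide": [0,0,0],"twist": 10}
    - {"jaw": 0.6,"slide": [0,0,0],"twist": 10}
    - {"jaw": 0.6,"slide": [0,0,0],"twist": 10}
    - {"jaw": 0.6,"slide": [0,0,0],"twist": 10}
    - {"jaw": 0.6,"slide": [0,0,0],"twist": 10}

```text
time: 11.75
tcp_pos: [0.4875, -0.3112, 0.234]
tcp_rot: [180.0, -0.1, 122.4]
ft_force: [0.5, -0.4, 0.5]
finger_gap: 0.6
finger_force: 0.0
```

Emit:
servo_tool:
  plan:
    - {"jaw": 0.6,"slide": [0,0,0],"twist": 10}
    - {"jaw": 0.6,"slide": [0,0,0],"twist": 10}
    - {"jaw": 0.6,"slide": [0,0,0],"twist": 10}
    - {"jaw": 0.6,"slide": [0,0,0],"twist": 10}
    - {"jaw": 0.6,"slide": [0,0,0],"twist": 0}

```text
time: 12.38
tcp_pos: [0.4874, -0.3115, 0.234]
tcp_rot: [-180.0, -0.0, 82.8]
ft_force: [0.2, -0.6, -0.1]
finger_gap: 0.602
finger_force: 0.0
```

Emit:
servo_tool:
  plan:
    - {"jaw": 0.6,"slide": [30,-22,0],"twist": 0}
    - {"jaw": 0.6,"slide": [30,-22,0],"twist": 0}
    - {"jaw": 0.6,"slide": [0,0,0],"twist": 0}
    - {"jaw": 0.6,"slide": [0,0,0],"twist": 0}

```text
time: 12.88
tcp_pos: [0.4518, -0.248, 0.2347]
tcp_rot: [179.9, 0.0, 82.7]
ft_force: [0.6, 0.1, -0.2]
finger_gap: 0.6
finger_force: 0.0
```

Emit:
servo_tool:
  plan:
    - {"jaw": 0.6,"slide": [0,0,45],"twist": 0}
    - {"jaw": 0.6,"slide": [0,0,45],"twist": 0}
    - {"jaw": 0.6,"slide": [0,0,45],"twist": 0}
    - {"jaw": 0.6,"slide": [0,0,30],"twist": 0}
    - {"jaw": 0.6,"slide": [0,0,22],"twist": 0}

```text
time: 13.5
tcp_pos: [0.4513, -0.2486, 0.0455]
tcp_rot: [-179.9, -0.0, 82.6]
ft_force: [0.0, -0.4, 0.1]
finger_gap: 0.593
finger_force: 0.0
```

Emit:
servo_tool:
  plan:
    - {"jaw": 0.6,"slide": [8,0,0],"twist": 0}
    - {"jaw": 0.6,"slide": [8,0,0],"twist": 0}
    - {"jaw": 0.6,"slide": [6,0,0],"twist": 0}
    - {"jaw": 0.6,"slide": [6,0,0],"twist": 0}
    - {"jaw": 0.6,"slide": [6,0,0],"twist": 0}

```text
time: 14.12
tcp_pos: [0.4579, -0.2168, 0.0498]
tcp_rot: [179.7, 0.3, 82.7]
ft_force: [-1.0, -6.0, 2.3]
finger_gap: 0.602
finger_force: 0.0
```

Emit:
servo_tool:
  plan:
    - {"jaw": 0.6,"slide": [10,0,0],"twist": 0}
    - {"jaw": 0.6,"slide": [10,0,0],"twist": 0}
    - {"jaw": 0.6,"slide": [10,0,0],"twist": 0}
    - {"jaw": 0.6,"slide": [10,0,0],"twist": 0}
    - {"jaw": 0.6,"slide": [10,0,0],"twist": 0}

```text
time: 14.75
tcp_pos: [0.4646, -0.1668, 0.0498]
tcp_rot: [179.6, 0.2, 82.7]
ft_force: [-0.1, -6.7, 2.3]
finger_gap: 0.6
finger_force: 0.0
```

Emit:
servo_tool:
  plan:
    - {"jaw": 0.6,"slide": [10,0,0],"twist": 0}
    - {"jaw": 0.6,"slide": [10,0,0],"twist": 0}
    - {"jaw": 0.6,"slide": [10,0,0],"twist": 0}
    - {"jaw": 0.6,"slide": [10,0,0],"twist": 0}
    - {"jaw": 0.6,"slide": [10,0,0],"twist": 0}

```text
time: 15.38
tcp_pos: [0.4708, -0.1167, 0.0495]
tcp_rot: [179.7, 0.2, 82.7]
ft_force: [-0.3, -6.0, 1.9]
finger_gap: 0.603
finger_force: 0.0
```

Emit:
servo_tool:
  plan:
    - {"jaw": 0.6,"slide": [10,0,0],"twist": 0}
    - {"jaw": 0.6,"slide": [10,0,0],"twist": 0}
    - {"jaw": 0.6,"slide": [8,0,0],"twist": 0}
    - {"jaw": 0.6,"slide": [6,0,0],"twist": 0}
    - {"jaw": 0.6,"slide": [0,0,0],"twist": 0}

```text
time: 16.0
tcp_pos: [0.4747, -0.0821, 0.0488]
tcp_rot: [179.7, 0.1, 82.7]
ft_force: [1.4, -4.4, -1.2]
finger_gap: 0.6
finger_force: 0.0
```

```bash
cat > m.py <<'E'
from station import robot,get_image,camera_info
from h import *
s=robot.get_state();print(s['time'],s['tcp_pos'],s['tcp_rot'])
for nm in('top','scene'):
    a,d=get_image(nm);c=camera_info(nm);np.savez('last_'+nm,p=a,d=d)
    W=world(c,d);x,y,z=W[...,0],W[...,1],W[...,2]
    m=((d>0)&(z>.094)&(z<.106)&(x>.35)&(x<.6)&(abs(y)<.3)).astype(np.uint8)
    n,l,st,_=cv2.connectedComponentsWithStats(m)
    for i in range(1,n):
        if st[i,4]>150:
            vv,u=np.where(l==i);print(nm,st[i],rect(ray(c,np.c_[u,vv],.1)))
    cv2.imwrite(f'pics/m_{nm}_{s["time"]:.1f}.png',a[:,:,::-1])
E
python3 m.py
```

```text
16.0 [ 0.47465587 -0.08206087  0.04884024] [1.79742386e+02 8.58328037e-02 8.26724720e+01]
top [ 310  287   37   52 1512] (array([473.6,   5.8]), array([ 72., 104.]), 82.8, [[418.0, -23.0], [521.0, -36.0], [530.0, 35.0], [427.0, 48.0]])
top [ 230  288   57   56 2451] (array([469.1, 159.8]), array([103.8, 110.1]), 9.6, [[409.0, 205.0], [427.0, 97.0], [529.0, 114.0], [511.0, 223.0]])
scene [ 320  160   63   41 1407] (array([470.3, 158.7]), array([120.1, 113.7]), 8.4, [[403.0, 206.0], [419.0, 94.0], [538.0, 111.0], [521.0, 224.0]])
scene [ 261  178   51   41 1455] (array([470.5, -11. ]), array([108.7, 122.7]), 81.8, [[402.0, -56.0], [524.0, -74.0], [539.0, 34.0], [418.0, 51.0]])
```

Emit:
servo_tool:
  plan:
    - {"jaw": 0.6,"slide": [8,0,0],"twist": 0}
    - {"jaw": 0.6,"slide": [8,0,0],"twist": 0}
    - {"jaw": 0.6,"slide": [8,0,0],"twist": 0}
    - {"jaw": 0.6,"slide": [2,0,0],"twist": 0}
    - {"jaw": 0.6,"slide": [0,0,0],"twist": 0}

```text
time: 16.73
tcp_pos: [0.4765, -0.0562, 0.0478]
tcp_rot: [179.9, 0.0, 82.6]
ft_force: [0.4, -4.0, 2.4]
finger_gap: 0.604
finger_force: 0.0
```

Emit:
servo_tool:
  plan:
    - {"jaw": 0.6,"slide": [-15,0,0],"twist": 0}
    - {"jaw": 0.6,"slide": [-30,0,0],"twist": 0}
    - {"jaw": 0.6,"slide": [-45,0,-30],"twist": 0}
    - {"jaw": 0.6,"slide": [-30,0,-50],"twist": 0}
    - {"jaw": 0.6,"slide": [-30,0,-50],"twist": 0}

```text
time: 17.35
tcp_pos: [0.4553, -0.2052, 0.1778]
tcp_rot: [-179.9, -0.1, 82.5]
ft_force: [1.1, -0.2, 0.4]
finger_gap: 0.6
finger_force: 0.0
```

Emit:
servo_tool:
  plan:
    - {"jaw": 0.6,"slide": [-30,0,-40],"twist": 0}
    - {"jaw": 0.6,"slide": [-50,0,0],"twist": 0}
    - {"jaw": 0.6,"slide": [0,0,0],"twist": 0}

```text
time: 17.73
tcp_pos: [0.4458, -0.2867, 0.2179]
tcp_rot: [179.9, 0.0, 82.3]
ft_force: [-0.6, 0.5, -0.2]
finger_gap: 0.6
finger_force: 0.0
```

```bash
python3 m.py; cp pics/m_scene*1[789]*.png pics/fin.png; ls pics
```

```text
17.725 [ 0.44581986 -0.28668018  0.21785609] [1.79934264e+02 1.85785995e-02 8.23413680e+01]
top [ 298  286   56   54 2443] (array([473.4,  12.7]), array([109.6, 104. ]), 82.7, [[415.0, -35.0], [518.0, -48.0], [532.0, 60.0], [429.0, 74.0]])
top [ 230  288   57   56 2452] (array([469.1, 159.8]), array([103.9, 110.1]), 9.6, [[409.0, 205.0], [427.0, 97.0], [529.0, 114.0], [511.0, 223.0]])
scene [ 320  159   63   42 1405] (array([469.2, 160.2]), array([120.3, 116.6]), 9.1, [[401.0, 208.0], [419.0, 93.0], [538.0, 112.0], [519.0, 227.0]])
scene [ 267  176   56   41 1551] (array([473. ,  13.7]), array([110. , 121.4]), 82.3, [[406.0, -33.0], [526.0, -49.0], [541.0, 60.0], [420.0, 76.0]])
fin.png
m_scene_16.0.png
m_scene_17.7.png
m_top_16.0.png
m_top_17.7.png
scene0.png
top0.png
w1.png
w2.png
w3.png
w4.png
```

View pics/fin.png

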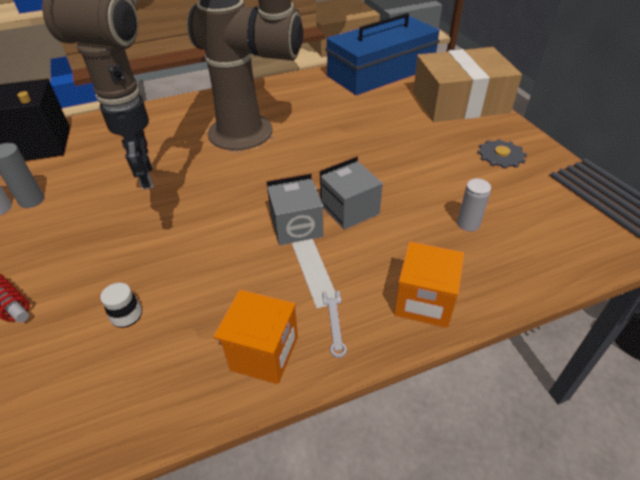

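The stamped crate lies on the tape with its ring at (300,226) and its middle at y ≈ 13 mm, against 13 mm for the tape's centre line. The plain crate hasn't moved from where it fell, and the gripper is well clear.

```bash
python3 -c "
from station import order;print(order.hand_in())"
```

```text
the job is handed in; nothing more can be done
None
```

The job is handed in, but the hand-in gave no verdict: both crates were tipped left then right onto their near sides, the stamped (right) one was pushed to within a few mm of the tape's centre line, and the plain one was left where it fell.

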